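# Set out turned pins level for the microscope

### The job

Set the four round steel pins upright on the clear blocks, one centred on each, so that all their tops come level for the microscope: the longest pin on the lowest block, and so on to the shortest pin on the tallest block. Do them in that order, longest pin first and shortest last, setting each one down gently rather than dropping it. Leave the two square pins and the blocks where they stand.

Things in the scene. Friction and masses are not known exactly. Their poses are not given: they have to be found in the camera images.
- pin_76: the longest round pin: turned steel, 76 mm long, standing upright; 24 mm diameter, the top 6 mm stepped down to 19 mm diameter, a thin dark ring line just below the step; about 266 g (varies by a fifth). Origin: centre of its underside; z up its axis. All pins and blocks start on a flat fixed dark blue-grey mat whose top is 2 mm above the bench (z = 0.002).
- pin_64: the second longest round pin: turned steel, 64 mm long, standing upright; 24 mm diameter, the top 6 mm stepped down to 19 mm diameter, a thin dark ring line just below the step; about 224 g (varies by a fifth). Origin: centre of its underside; z up its axis.
- pin_52: the second shortest round pin: turned steel, 52 mm long, standing upright; 24 mm diameter, the top 6 mm stepped down to 19 mm diameter, a thin dark ring line just below the step; about 182 g (varies by a fifth). Origin: centre of its underside; z up its axis.
- pin_40: the shortest round pin: turned steel, 40 mm long, standing upright; 24 mm diameter, the top 6 mm stepped down to 19 mm diameter, a thin dark ring line just below the step; about 140 g (varies by a fifth). Origin: centre of its underside; z up its axis.
- block_30: the lowest clear acrylic block: 30 mm tall, 50 x 50 mm footprint, polished bright edges, flat top, loose on the mat; about 88 g. Origin: centre of its underside (its top is 30 mm above it); x and y along its sides, z up.
- block_42: the second lowest clear acrylic block: 42 mm tall, 50 x 50 mm footprint, polished bright edges, flat top, loose on the mat; about 124 g. Origin: centre of its underside (its top is 42 mm above it); x and y along its sides, z up.
- block_54: the second tallest clear acrylic block: 54 mm tall, 50 x 50 mm footprint, polished bright edges, flat top, loose on the mat; about 159 g. Origin: centre of its underside (its top is 54 mm above it); x and y along its sides, z up.
- block_66: the tallest clear acrylic block: 66 mm tall, 50 x 50 mm footprint, polished bright edges, flat top, loose on the mat; about 195 g. Origin: centre of its underside (its top is 66 mm above it); x and y along its sides, z up.
- square_64: a square steel pin that is not wanted: 24 x 24 mm square section, 64 mm long, standing upright, top 6 mm stepped down to 19 mm square; about 282 g. Origin: centre of its underside; z up its axis. It stays where it is.
- square_40: a square steel pin that is not wanted: 24 x 24 mm square section, 40 mm long, standing upright, top 6 mm stepped down to 19 mm square; about 176 g. Origin: centre of its underside; z up its axis. It stays where it is.
Things that resemble listed ones, but are neither listed nor needed, are in the scene too. What is shaped like the pin_52 but orange is not meant. Leave any brown look-alike of the block_66 alone.

How it is judged:
By the outcome, as a careful person would: the job done as asked, in the order asked, and still so for the second after the job is handed in, with the robot touching nothing.
It also fails if it takes over 128 s, if anything falls off the work surface, if the arm or the gripper's body presses on something with over 40 N, if the wrist force passes 120 N, or if a joint passes its speed limit or range.

### The arm

A 7-joint arm with a two-finger parallel gripper is mounted at the origin on the work surface. World frame = base frame: x ahead of the robot, y to its left, z up, the work surface at z = 0. Lengths are in m, angles in degrees, forces in N, time in s.
With the tool pointing down it reaches from about 0.425 to 0.875 m from the base axis. Payload 4.7 kg.
Tool frame: the origin (TCP) lies midway between the tips of the shut fingers; the grasp point (between the pads) lies 19 mm behind it; z points along the fingers, x is the direction in which the jaws open and shut, and the axes are right-handed (so a half turn about z gives the same grasp; the last joint's range is limited). The gripper opens to 87 mm and grips with 3 to 60 N. Pads are 19 mm wide; open, the fingers measure 117 mm over their backs; the gripper's body (75 mm by 190 mm) begins 51 mm behind the grasp point.
Start: joints at [-71.9, 18.392, -4.016, 83.108, 1.295, 78.541, -3.26], TCP at [0.193, 0.621, 0.223] pointing down, gripper open.
Joint ranges: [-163.93, 163.93], [-17.29, 119.83], [-79.2, 71.16], [3.27, 140.29], [-89.18, 269.18], [5.43, 117.66], [-154.24, 154.24]. Speed limits (degrees/s): [147.25, 147.25, 180, 180, 180, 180, 180].

### API

Orientations are given as [roll, pitch, yaw] about the fixed x, y, z axes, in that order (R = Rz(yaw) Ry(pitch) Rx(roll)).
In Python, from cell import telemetry, optics, env gives the robot as it stands.
- The arm moves only by the tool arm_command, never from a script. Its arguments are lists of equal length, an entry for each row: "translation": the shift along the tool's x, y, z in cm, a list of three; "twist": the turn about the tool's z in degrees. In form: {"translation": [[x, y, z], ...], "twist": [twist, ...]}. A call has 1 to 10 rows; each row shifts and turns the pose as measured when the row begins, along the tool's axes as they then stand; what a row does not reach is not made up. A row lasts 1/8 s, in which the tool goes at most 62.5 mm and 10.7 degrees, less where a joint would pass 70% of its speed; a pose out of reach is approached as far as the arm can. A call is refused whole if a number of a shift passes 6.25 or a number of a turn 10.7, either way. A call with a gripper value outside its range is refused whole. "grip" is the opening in per cent of the stroke, from 0 (shut) to 100 (fully open), set as the call begins (left out, the last holds). The fingers move at their own pace and stop on an object; "force" is the grip in N (left out, the last holds). Time passes only in rows, so rows that do not move let the fingers close. It gives the time, the measured TCP pose, the force and the opening at its end, in the units of the state.
- telemetry.get_obs(): the state, without advancing time (a new reading comes with each control period).
- optics.read_camera(name): name is "scene" or "side" or "wrist"; returns a dict with "img" (400x640x3 uint8, blue, green, red), "fx", "fy", "cx", "cy" (pixels), "extrinsics" (4x4, takes a point from camera to world coordinates); the wrist camera has in their place "hand_eye" (4x4, takes a point from camera to tool coordinates, whose origin is the TCP and whose axes are the tool frame's). Camera axes: x right, y up, looking along -z (the intrinsics and any distortion apply to the point x, -y, -z); pixel columns grow to the right and rows downward; lengths in m; the calibration is good to about 2 mm. A picture is of the moment at which its call begins: read the wrist's pose just before it. There is no depth.
- env.sign_off(): hands the job in, once; it reports no verdict.
The state is a dict: "time_s": time; "qpos": joint angles; "joint_velocities": joint speeds; "effort": joint torques, N m; "tool_pos": TCP position; "tool_rot": TCP orientation; "force": force on the tool from outside, world axes, zero at the start; "wrist_torque": the same for the moment, N m; "grip_width": finger opening in m.
Only numpy, scipy, OpenCV 4.12 (cv2) and the standard library are available. Lean on these libraries where they do the work, as an engineer would, in place of code of your own. Each camera call takes 0.05 s, during which the arm holds its last target. There are 200 camera calls.

## Working session

There is one attempt and no reset: what is moved stays moved. The work goes in short steps, Python scripts to look and compute and a tool call to move; the robot and the scene stay as the last step left them, time stands still between calls to the robot, and variables do not carry over. Pictures are saved under pics/ and viewed, about 12 in all and at most 16, crops included, and the job is handed in when it is done.

Besides the shell and the picture viewer there is one more tool, called as a command line: name --pt "numbers of a row" for each row, then --argument value for the rest. arm_command: Moves the arm, as the interface text tells. Its arguments: {"type":"object","properties":{"translation":{"type":"array","items":{"type":"array","items":{"type":"number"}}},"twist":{"type":"array","items":{"type":"number"}},"grip":{"type":"number"},"force":{"type":"number"}},"required":["translation","twist"]}

```bash
ls; mkdir -p pics; python3 - <<'E'
from cell import telemetry, optics, env
import cv2,numpy as np
print(telemetry.get_obs())
for n in ["scene","side","wrist"]:
    c=optics.read_camera(n); cv2.imwrite(f"pics/{n}0.png",c["img"])
    print(n,{k:(np.round(v,4).tolist() if k!="img" else 0) for k,v in c.items()})
E
```

```text
pics
{'time_s': 0.0, 'qpos': array([-71.90107305,  18.43862617,  -4.01640284,  83.17510282,
         1.29539356,  78.53934451,  -3.25886796]), 'joint_velocities': array([ 0.02190309, -0.02427275,  0.14077078, -0.06621895,  0.02764569,
       -0.05175732,  0.05327897]), 'effort': array([-3.40053239e-04, -4.91299367e+01, -4.03871499e-01, -3.12526166e+01,
       -6.38242043e-02,  4.37918189e-02,  1.61718890e-04]), 'tool_pos': array([0.19307593, 0.62008957, 0.22146477]), 'tool_rot': array([1.79994195e+02, 1.07806281e-01, 7.27128591e+01]), 'force': array([-0.46444638,  0.07468484,  0.0989403 ]), 'wrist_torque': array([ 0.00100073,  0.03499724, -0.04009892]), 'grip_width': 0.08720386799082822}
scene {'img': 0, 'fx': 493.527, 'fy': 493.527, 'cx': 317.5625, 'cy': 198.2361, 'extrinsics': [[-0.4008, -0.5804, 0.7089, 1.5274], [0.916, -0.2403, 0.3212, 0.3971], [-0.0161, 0.7781, 0.628, 0.8978], [0.0, 0.0, 0.0, 1.0]]}
side {'img': 0, 'fx': 479.1063, 'fy': 479.1063, 'cx': 324.8171, 'cy': 202.2634, 'extrinsics': [[0.7474, 0.3361, -0.5731, -0.0685], [-0.6642, 0.401, -0.6309, -0.6992], [0.0178, 0.8522, 0.523, 0.5969], [0.0, 0.0, 0.0, 1.0]]}
wrist {'img': 0, 'fx': 290.3733, 'fy': 290.3733, 'cx': 321.482, 'cy': 197.1293, 'hand_eye': [[1.0, -0.0005, -0.0001, -0.0011], [-0.0006, -0.9564, -0.2919, -0.0805], [0.0, 0.2919, -0.9564, -0.1627], [0.0, 0.0, 0.0, 1.0]]}
```

View pics/scene0.png

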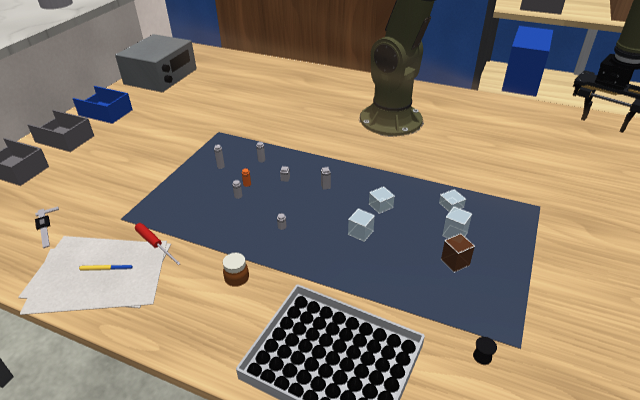

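View pics/side0.png

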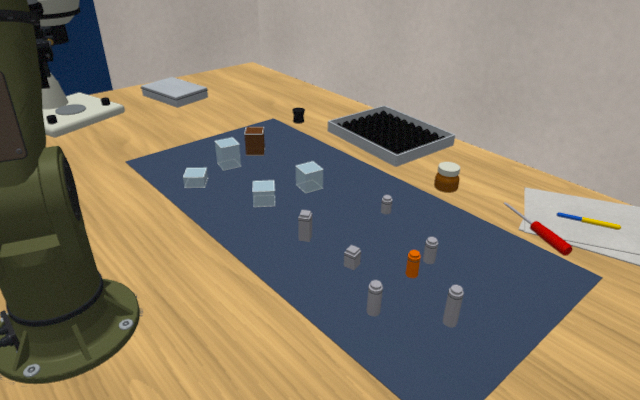

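The scene view shows round pins at (219,157), (261,152), (237,189) and (281,222), with the orange one at (246,178). The squares are at (285,173) and (326,178), the clear blocks at (381,200), (361,225), (452,201) and (457,222), and the brown one at (458,252). The side view agrees. I'll triangulate the tops and enlarge the blocks.

```bash
cat > h.py <<'E'
from cell import telemetry, optics, env
import cv2,numpy as np
from scipy.spatial.transform import Rotation as R
def T_tool(o):
    T=np.eye(4);T[:3,:3]=R.from_euler('xyz',o["tool_rot"],degrees=True).as_matrix();T[:3,3]=o["tool_pos"];return T
def ext(c,o=None): return c["extrinsics"] if "extrinsics" in c else T_tool(o)@c["hand_eye"]
def ray(c,E,p):
    d=E[:3,:3]@np.array([(p[0]-c["cx"])/c["fx"],-(p[1]-c["cy"])/c["fy"],-1]);return E[:3,3],d/np.linalg.norm(d)
def plane(c,E,p,z):
    a,d=ray(c,E,p);return a+d*(z-a[2])/d[2]
def proj(c,E,P):
    q=np.linalg.inv(E)@np.append(P,1);return np.array([c["cx"]+c["fx"]*q[0]/-q[2],c["cy"]-c["fy"]*q[1]/-q[2]])
def tri(r1,r2):
    (a,d),(b,e)=r1,r2
    s=np.linalg.lstsq(np.c_[d,-e],b-a,rcond=None)[0];p,q=a+s[0]*d,b+s[1]*e
    return (p+q)/2,np.linalg.norm(p-q)
E
python3 - <<'E'
from h import *
s=optics.read_camera("scene");w=optics.read_camera("side");A,B=ext(s),ext(w)
for n,p,q in [("p76",(218,147),(456,288)),("p64",(261,144),(376,284)),("p52",(237,182),(432,239)),("p40",(281,216),(387,198)),("or",(246,171),(414,253)),("sq40",(285,169),(352,250)),("sq64",(326,170),(305,214)),
 ("bA",(381,192),(263,184)),("bB",(361,216),(309,167)),("bC",(452,195),(195,171)),("bD",(458,214),(228,144))]:
    P,g=tri(ray(s,A,p),ray(w,B,q));print(n,P.round(4),round(g,4),"r",np.hypot(*P[:2]).round(3))
a=cv2.resize(s["img"][170:280,330:490],(800,550),interpolation=cv2.INTER_CUBIC);cv2.imwrite("pics/cb.png",a)
b=cv2.resize(w["img"][120:215,170:330],(800,475),interpolation=cv2.INTER_CUBIC);cv2.imwrite("pics/cs.png",b)
E
```

```text
p76 [ 0.4882 -0.4056  0.0762] 0.0017 r 0.635
p64 [ 0.4073 -0.3033  0.0632] 0.005 r 0.508
p52 [ 0.5953 -0.278   0.0533] 0.0029 r 0.657
p40 [ 0.6638 -0.1022  0.0386] 0.0007 r 0.672
or [ 0.5362 -0.2825  0.0513] 0.0022 r 0.606
sq40 [ 0.4671 -0.1892  0.0382] 0.0014 r 0.504
sq64 [ 0.4559 -0.0607  0.0618] 0.0022 r 0.46
bA [0.4761 0.1146 0.0487] 0.0005 r 0.49
bB [0.6028 0.1004 0.0571] 0.0006 r 0.611
bC [0.3982 0.2964 0.0356] 0.0006 r 0.496
bD [0.5133 0.3285 0.0658] 0.0063 r 0.609
```

View pics/cb.png

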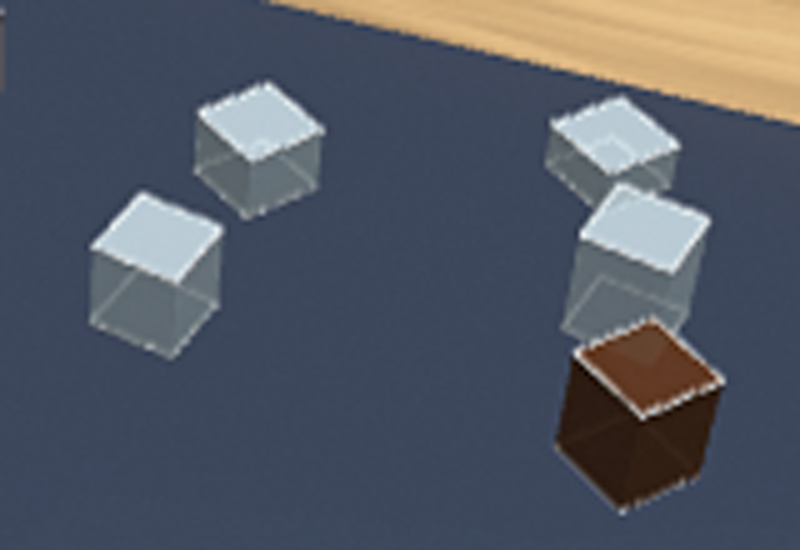

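View pics/cs.png

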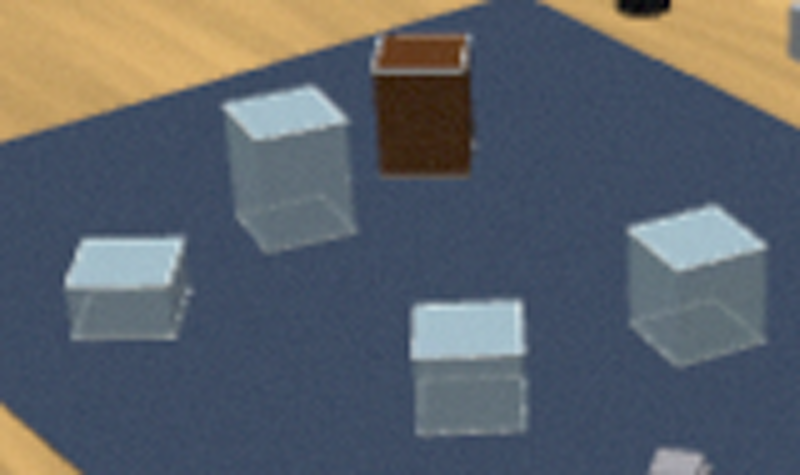

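The clear blocks by height are C (0.40,0.30) = 30, A (0.48,0.11) = 42, B (0.60,0.10) = 54 and D (0.51,0.33) = 66. The brown one is separate. Turning to yaw 90 makes tool x = world y and tool y = world x.

arm_command --pt "0 0 0" --pt "0 0 0" --pt "0 0 0" --pt "-4 5 0" --pt "-4 5 0" --pt "-4 5 0" --pt "-4 5 0" --pt "-4 3 0" --twist '[-8.6, -8.7, 0, 0, 0, 0, 0, 0]' --grip 60

```text
time_s: 1.25
tool_pos: [0.4196, 0.4248, 0.2201]
tool_rot: [-179.9, -0.0, 90.2]
force: [-0.3, 0.2, 0.2]
grip_width: 0.0521
```

```bash
cat >> h.py <<'E'
def tops(c):
    im=c["img"].astype(int);b,g,r=im[...,0],im[...,1],im[...,2]
    return ((b>170)&(b-r>10)&(b-r<60)&(g>150)).astype(np.uint8)
E
python3 - <<'E'
from h import *
s=optics.read_camera("scene");w=optics.read_camera("side")
G={"C":(.398,.296,.032),"A":(.476,.115,.044),"B":(.603,.100,.056),"D":(.513,.328,.068)}
for c in (s,w):
    E=ext(c);m=tops(c);n,l,st,ce=cv2.connectedComponentsWithStats(m)
    for k,g in G.items():
        p=proj(c,E,g)
        js=[j for j in range(1,n) if st[j,4]>100 and np.hypot(*(ce[j]-p))<15]
        for j in js: print(k,p.round(0),ce[j].round(1),st[j,4],plane(c,E,ce[j],g[2]).round(4))
E
```

```text
C [452. 196.] [452.7 196.5] 206 [0.3988 0.2993 0.032 ]
A [381. 193.] [381.7 194. ] 205 [0.4783 0.1173 0.044 ]
B [361. 216.] [361.2 216.9] 248 [0.6045 0.1019 0.056 ]
D [457. 214.] [458.5 214.8] 254 [0.5147 0.3323 0.068 ]
C [195. 172.] [194.3 172.2] 190 [0.3967 0.2977 0.032 ]
A [263. 186.] [263.  185.7] 231 [0.4762 0.1156 0.044 ]
B [309. 167.] [308.8 167.2] 197 [0.6032 0.101  0.056 ]
D [227. 143.] [226.6 142.3] 152 [0.5135 0.3301 0.068 ]
```

arm_command --pt "-6 1 0" --pt "-6 1 0" --pt "-6 1 0" --pt "-6 1 0" --pt "-6 1 0" --pt "-6 1 0" --pt "-6 0.5 0" --pt "-6 0 0" --pt "-6 0 0" --pt "-6 0 0" --twist '[0, 0, 0, 0, 0, 0, 0, 0, 0, 0]'

```text
time_s: 2.6
tool_pos: [0.4788, -0.1832, 0.2213]
tool_rot: [179.6, -0.3, 88.7]
force: [1.2, 0.4, -0.6]
grip_width: 0.0524
```

arm_command --pt "-6 0 0" --pt "-6 0 0" --pt "-6 0 -1" --pt "-5 0 0" --pt "0 0 0" --twist '[0, 0, 0, 0, 0]'

```text
time_s: 3.22
tool_pos: [0.4717, -0.4228, 0.2311]
tool_rot: [179.5, -0.2, 87.7]
force: [0.3, -0.7, -0.4]
grip_width: 0.052
```

```bash
python3 - <<'E'
from h import *
o=telemetry.get_obs();print(o["tool_pos"],o["tool_rot"])
c=optics.read_camera("wrist");cv2.imwrite("pics/w1.png",c["img"]);E=ext(c,o)
for P in [(.488,-.406,.078),(.488,-.406,.002),tuple(o["tool_pos"])]: print(proj(c,E,P))
E
```

```text
[ 0.47170833 -0.42276037  0.2310612 ] [ 1.79479799e+02 -1.51235832e-01  8.77073608e+01]
[337.33921562 195.93670426]
[334.36860463 179.66818173]
[323.01174098 245.36027999]
```

View pics/w1.png

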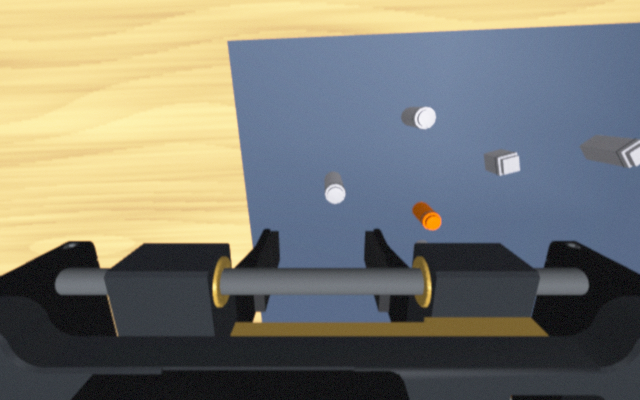

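The wrist view shows the longest pin's top at (335,190), as predicted. Image right is +y and image down is +x. The orange pin is at (430,217), pin_64 at (424,118) and the square 40 at (508,163). I'll move in closer.

arm_command --pt "1.7 1.6 3" --pt "0 0 3" --pt "0 0 1" --pt "0 0 0" --pt "0 0 0" --twist '[-2.3, 0, 0, 0, 0]'

```text
time_s: 3.9
tool_pos: [0.4963, -0.3955, 0.1623]
tool_rot: [179.0, -0.5, 90.5]
force: [-0.7, -0.1, 0.1]
grip_width: 0.0521
```

```bash
cat >> h.py <<'E'
def cap(c,E,P,rad=22,thr=None,z=None):
    """bright round cap near the projection of P -> centre px, world point at height P[2]"""
    p=proj(c,E,P);g=c["img"].min(2).astype(np.uint8)
    mk=np.zeros_like(g);cv2.circle(mk,tuple(int(v) for v in p),rad,1,-1)
    v=g[mk>0]
    if thr is None: thr,_=cv2.threshold(v.reshape(-1,1),0,255,cv2.THRESH_OTSU)
    m=((g>thr)&(mk>0)).astype(np.uint8);m=cv2.morphologyEx(m,cv2.MORPH_OPEN,np.ones((3,3)))
    n,l,st,ce=cv2.connectedComponentsWithStats(m);j=1+np.argmax(st[1:,4])
    ct=cv2.findContours((l==j).astype(np.uint8),cv2.RETR_EXTERNAL,cv2.CHAIN_APPROX_NONE)[0][0]
    (x,y),d,_=cv2.fitEllipse(ct)
    print("pred",p.round(1),"thr",thr,"bbox",st[j],"ell",round(x,1),round(y,1),np.round(d,1),"world",plane(c,E,(x,y),P[2]).round(4))
    return (x,y)
E
python3 - <<'E'
from h import *
o=telemetry.get_obs();print(o["tool_pos"],o["tool_rot"])
c=optics.read_camera("wrist");E=ext(c,o)
P=(.488,-.406,.078)
for t in (None,150,180,200):cap(c,E,P,35,t)
cv2.imwrite("pics/w2.png",cv2.resize(c["img"][140:300,220:420],(800,640)))
E
```

```text
[ 0.4962958  -0.39552863  0.16231289] [179.04127747  -0.46161334  90.48859271]
pred [310.  192.5] thr 161.0 bbox [295 177  26  25 523] ell 307.6 188.9 [24.6 25.3] world [ 0.4847 -0.4082  0.078 ]
pred [310.  192.5] thr 150 bbox [295 176  26  26 536] ell 307.6 188.9 [24.9 25.6] world [ 0.4847 -0.4082  0.078 ]
pred [310.  192.5] thr 180 bbox [295 177  26  25 505] ell 307.6 189.0 [24.1 24.9] world [ 0.4848 -0.4082  0.078 ]
pred [310.  192.5] thr 200 bbox [295 182  26  19 391] ell 307.5 190.7 [18.6 25.4] world [ 0.4864 -0.4082  0.078 ]
```

View pics/w2.png

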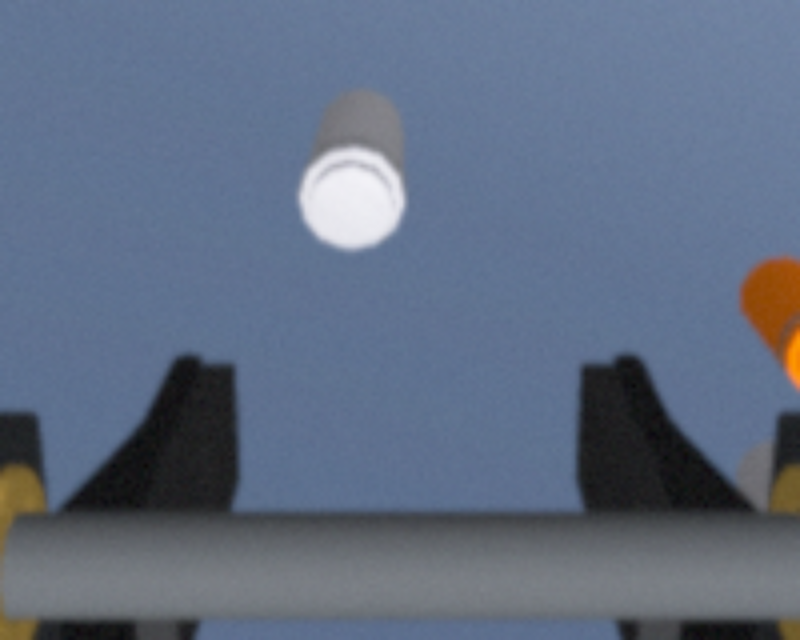

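The pin's cap disc centre is near px (308,191), world about (0.4867,-0.408). The tool tilts about 1° as fast rows pile up, so I'll move more slowly from here and compute steps in the tool frame.

```bash
cat >> h.py <<'E'
def delta(target):
    o=telemetry.get_obs();d=T_tool(o)[:3,:3].T@(np.array(target)-o["tool_pos"])
    print("pos",o["tool_pos"].round(4),"rot",o["tool_rot"].round(2),"delta_tool_cm",(100*d).round(2),"yawerr",round(90-o["tool_rot"][2],1))
E
python3 -c "
from h import *
delta((.4867,-.4082,.046))"
```

```text
pos [ 0.4964 -0.3956  0.1624] rot [179.03  -0.46  90.49] delta_tool_cm [-1.34 -1.18 11.61] yawerr -0.5
```

arm_command --pt "-0.7 -0.6 0" --pt "-0.64 -0.58 0" --pt "0 0 0" --pt "0 0 1.5" --pt "0 0 1.5" --pt "0 0 1.5" --pt "0 0 1.0" --pt "0 0 0" --twist '[0, 0, 0, 0, 0, 0, 0, 0]'

```text
time_s: 4.95
tool_pos: [0.4843, -0.4101, 0.1033]
tool_rot: [179.0, -0.5, 90.4]
force: [0.2, -0.0, 0.5]
grip_width: 0.0518
```

```bash
python3 - <<'E'
from h import *
o=telemetry.get_obs();delta((.4867,-.4082,.046))
c=optics.read_camera("wrist");E=ext(c,o)
cap(c,E,(.4867,-.4082,.078),35,160);cap(c,E,(.4867,-.4082,.078),35,210)
cv2.imwrite("pics/w3.png",cv2.resize(c["img"][140:300,220:420],(800,640)))
E
```

```text
pos [ 0.4843 -0.4101  0.1033] rot [179.04  -0.46  90.4 ] delta_tool_cm [0.14 0.15 5.73] yawerr -0.4
pred [325.2 231.8] thr 160 bbox [309 213  33  31 762] ell 324.7 228.1 [30.2 31.7] world [ 0.4839 -0.4085  0.078 ]
pred [325.2 231.8] thr 210 bbox [311 221  30  22 492] ell 325.5 231.5 [21.1 28.1] world [ 0.4865 -0.408   0.078 ]
```

View pics/w3.png

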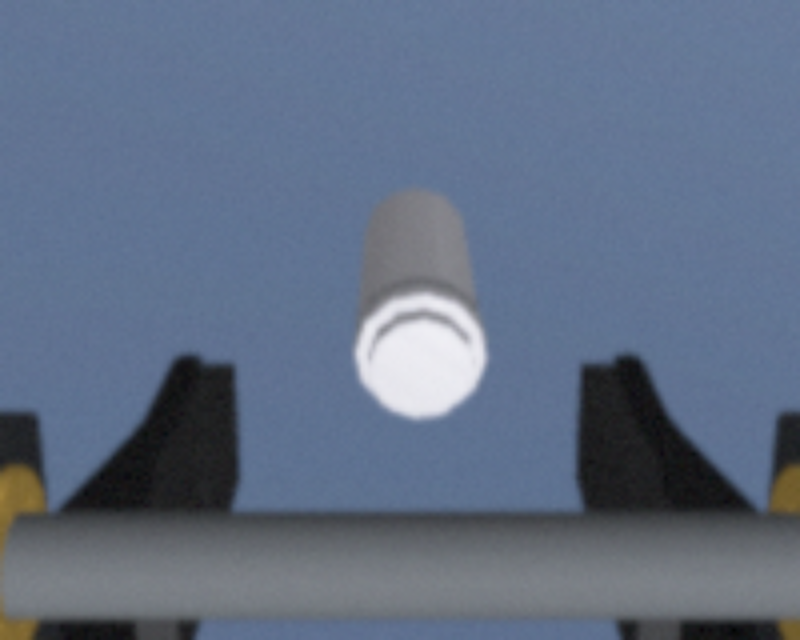

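arm_command --pt "0.14 0.1 0" --pt "0 0 1.5" --pt "0 0 1.5" --pt "0 0 1.5" --pt "0 0 1.2" --pt "0 0 0" --twist '[0, 0, 0, 0, 0, 0]'

```text
time_s: 5.75
tool_pos: [0.4869, -0.4084, 0.0431]
tool_rot: [179.0, -0.4, 90.4]
force: [0.9, 0.2, 0.8]
grip_width: 0.0524
```

arm_command --pt "0 0 0" --pt "0 0 0" --pt "0 0 0" --pt "0 0 0" --pt "0 0 0" --pt "0 0 0" --twist '[0, 0, 0, 0, 0, 0]' --grip 0 --force 30

```text
time_s: 6.5
tool_pos: [0.4876, -0.4091, 0.0443]
tool_rot: [178.9, -0.3, 90.4]
force: [0.2, -0.3, -0.4]
grip_width: 0.0232
```

arm_command --pt "0 0 -0.5" --pt "0 0 -2" --pt "0 0 -3" --pt "0 0 -3" --pt "0 0 -4" --pt "0 0 -4" --pt "0 0 -2" --pt "0 0 0" --twist '[0, 0, 0, 0, 0, 0, 0, 0]'

```text
time_s: 7.5
tool_pos: [0.4821, -0.4112, 0.2421]
tool_rot: [178.7, -0.3, 90.2]
force: [-0.3, 0.4, -3.0]
grip_width: 0.023
```

```bash
python3 - <<'E'
from h import *
o=telemetry.get_obs();delta((.3978,.30,.22))
c=optics.read_camera("wrist");E=ext(c,o)
P=o["tool_pos"]+[0,0,.032]
cap(c,E,P,35,160);cap(c,E,P,35,210)
cv2.imwrite("pics/w4.png",cv2.resize(c["img"][140:300,220:420],(800,640)))
E
```

```text
pos [ 0.4821 -0.4112  0.2421] rot [178.75  -0.26  90.25] delta_tool_cm [71.15 -8.17  2.36] yawerr -0.2
pred [323.5 274.8] thr 160 bbox [300 249  43  19 287] ell 320.9 265.9 [30.7 39.3] world [ 0.4769 -0.4126  0.2741]
pred [323.5 274.8] thr 210 bbox [310 260  23   7 120] ell 321.1 263.6 [ 6.  23.2] world [ 0.4756 -0.4125  0.2741]
```

View pics/w4.png

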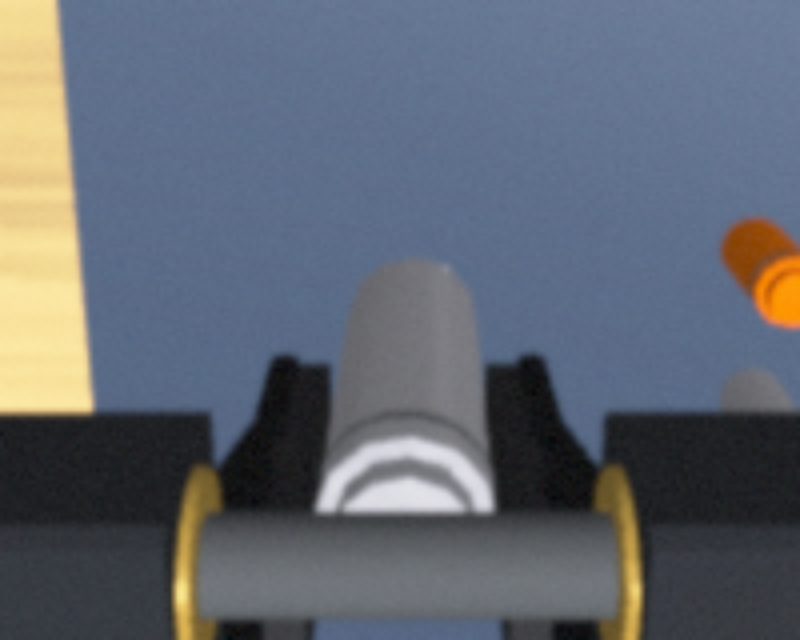

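The pin is held between the pads, its lower edge visible at px (323,204). I'll carry it over to block_30 and hover in front of it for one look.

arm_command --pt "2 0 0" --pt "4 0 0" --pt "4 0.4 0" --pt "4 0 0" --pt "4 0 0" --pt "4 0 0" --pt "4 0 0" --pt "4 0 0" --pt "4 0 0" --pt "4 0 0" --twist '[0, 0, 0, 0, 0, 0, 0, 0, 0, 0]'

```text
time_s: 8.8
tool_pos: [0.4756, -0.0209, 0.2309]
tool_rot: [-180.0, -0.4, 89.7]
force: [1.3, 0.1, -3.7]
grip_width: 0.0235
```

arm_command --pt "4 0 0" --pt "4 0 0" --pt "4 0 0" --pt "4 0 0" --pt "4 0 0" --pt "4 0 0" --pt "4 0 0" --pt "3 0 0" --pt "2 0 0" --pt "0 0 0" --twist '[0, 0, 0, 0, 0, 0, 0, 0, 0, 0]'

```text
time_s: 10.05
tool_pos: [0.4677, 0.3187, 0.219]
tool_rot: [-178.9, 0.2, 89.9]
force: [-0.4, -0.3, -3.1]
grip_width: 0.0231
```

```bash
cat >> h.py <<'E'
def tool_plane(c,p,zt):
    a,d=ray(c,c["hand_eye"],p);return a+d*(zt-a[2])/d[2]
E
python3 - <<'E'
from h import *
o=telemetry.get_obs();delta((.3978,.30,.22))
c=optics.read_camera("wrist");E=ext(c,o)
print("bottom back edge in tool",tool_plane(c,(322.8,204.5),.042)*1000)
print(proj(c,E,(.398,.2985,.032)))
cv2.imwrite("pics/w5.png",c["img"])
E
```

```text
pos [0.4677 0.3187 0.219 ] rot [-1.7886e+02  1.6000e-01  8.9870e+01] delta_tool_cm [-1.89 -6.99  0.05] yawerr 0.1
bottom back edge in tool [ 1.59186633e-02 -1.26397124e+01  4.20000000e+01]
[305.47340247 121.78554822]
```

View pics/w5.png

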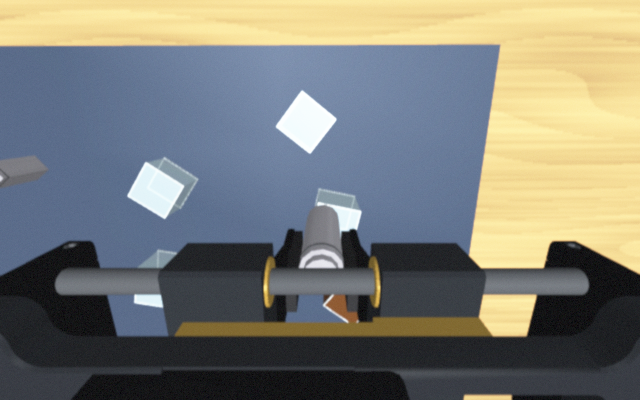

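The view shows block_30's top at (306,122), clear of everything, with the held pin upright in the fingers at (321,230). block_66 sits behind it at (340,205) with the brown one beyond, and blocks 42 and 54 are at the left. I'll measure the top face.

```bash
cat >> h.py <<'E'
def face(c,E,P,rad=45,thr=150):
    p=proj(c,E,P);g=c["img"].min(2)
    mk=np.zeros_like(g);cv2.circle(mk,tuple(int(v) for v in p),rad,1,-1)
    m=((g>thr)&(mk>0)).astype(np.uint8);n,l,st,ce=cv2.connectedComponentsWithStats(m);j=1+np.argmax(st[1:,4])
    ct=cv2.findContours((l==j).astype(np.uint8),cv2.RETR_EXTERNAL,cv2.CHAIN_APPROX_NONE)[0][0]
    W=np.array([plane(c,E,q[0],P[2])[:2]*1000 for q in ct],np.float32)
    r=cv2.minAreaRect(W);print("pred",p.round(1),"px",ce[j].round(1),st[j,4],"rect mm",np.round(r[0],1),np.round(r[1],1),round(r[2],1),"centroid",plane(c,E,ce[j],P[2]).round(4))
E
python3 - <<'E'
from h import *
o=telemetry.get_obs()
c=optics.read_camera("wrist");E=ext(c,o)
for t in (130,160,190): face(c,E,(.398,.2985,.032),thr=t)
E
```

```text
pred [306.8 121.4] px [306.9 121.4] 2186 rect mm [398.8 298.7] [53.9 54.1] 51.7 centroid [0.398  0.2987 0.032 ]
pred [306.8 121.4] px [306.9 121.5] 2094 rect mm [398.8 298.7] [52.8 52.9] 51.7 centroid [0.3981 0.2987 0.032 ]
pred [306.8 121.4] px [307.  121.4] 2038 rect mm [398.7 298.7] [52.  52.2] 51.7 centroid [0.398  0.2987 0.032 ]
```

arm_command --pt "-0.4 -1.5 0" --pt "-0.5 -2 0" --pt "-0.5 -2 0" --pt "-0.5 -1.5 0" --pt "0 0 0" --pt "0 0 0" --twist '[0, 0, 0, 0, 0, 0]'

```text
time_s: 10.9
tool_pos: [0.3961, 0.2895, 0.222]
tool_rot: [-179.0, 0.2, 89.1]
force: [0.7, 0.6, -3.0]
grip_width: 0.0231
```

```bash
python3 - <<'E'
from h import *
o=telemetry.get_obs();delta((.398,.2985,.15))
c=optics.read_camera("wrist");E=ext(c,o)
face(c,E,(.398,.2985,.032),rad=55,thr=160)
cv2.imwrite("pics/w6.png",cv2.resize(c["img"][120:300,210:430],(733,600)))
E
```

```text
pos [0.3961 0.2895 0.222 ] rot [-178.96    0.23   89.1 ] delta_tool_cm [0.93 0.31 7.19] yawerr 0.9
pred [330.2 180.6] px [330.4 180.1] 1789 rect mm [397.9 298.6] [53.7 53.9] 51.2 centroid [0.3973 0.2988 0.032 ]
```

View pics/w6.png

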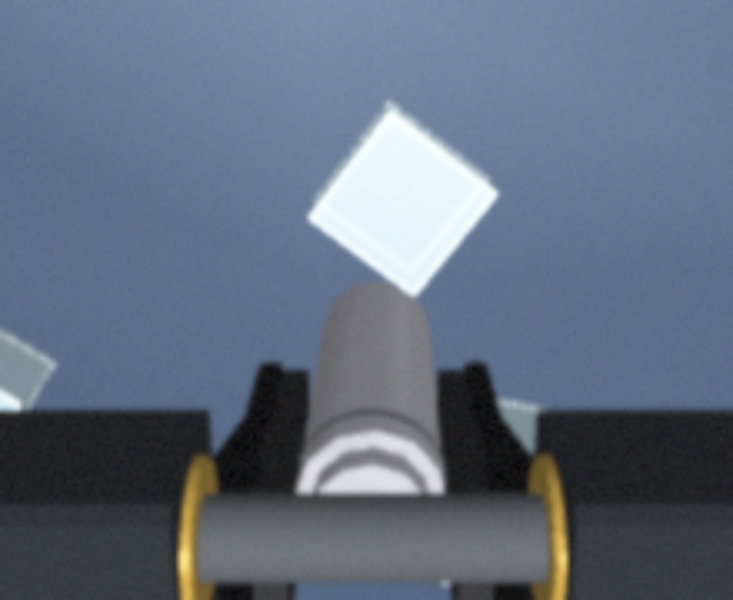

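Block_30's centre is (0.398,0.2987), and all three cameras agree. Next I'll compute the descent that puts the pin's bottom over it.

```bash
cat >> h.py <<'E'
def dbot(target,off):
    o=telemetry.get_obs();T=T_tool(o);b=(T@np.append(off,1))[:3];d=T[:3,:3].T@(np.array(target)-b)
    print("tcp",o["tool_pos"].round(4),"rot",o["tool_rot"].round(2),"bottom",b.round(4),"F",o["force"].round(1),"delta_tool_cm",(100*d).round(2),"yawerr",round(90-o["tool_rot"][2],1))
E
python3 -c "
from h import *
dbot((.398,.2987,.032),(0,-.0006,.0423))"
```

```text
tcp [0.3961 0.2895 0.222 ] rot [-178.95    0.25   89.09] bottom [0.3948 0.2893 0.1797] F [-0.1 -0.4 -3.3] delta_tool_cm [ 1.01  0.58 14.76] yawerr 0.9
```

arm_command --pt "0.5 0.3 1" --pt "0.5 0.28 2" --pt "0 0 2" --pt "0 0 2" --pt "0 0 2" --pt "0 0 2" --pt "0 0 1.5" --pt "0 0 0.5" --pt "0 0 0" --twist '[0, 0, 0, 0, 0, 0, 0, 0, 0]'

```text
time_s: 12.08
tool_pos: [0.4031, 0.3011, 0.0818]
tool_rot: [-178.9, 0.4, 89.0]
force: [0.0, -0.5, -1.9]
grip_width: 0.0232
```

```bash
python3 -c "
from h import *
dbot((.398,.2987,.032),(0,-.0006,.0423))"
```

```text
tcp [0.4031 0.3011 0.0818] rot [-178.89    0.42   89.02] bottom [0.4016 0.3008 0.0395] F [ 0.  -0.5 -1.9] delta_tool_cm [-0.21 -0.35  0.76] yawerr 1.0
```

arm_command --pt "-0.2 -0.35 0" --pt "0 0 0" --pt "0 0 0.3" --pt "0 0 0" --twist '[0, 0, 0, 0]'

```text
time_s: 12.58
tool_pos: [0.4005, 0.3001, 0.0809]
tool_rot: [-179.1, 0.3, 89.0]
force: [-0.3, -0.3, -3.0]
grip_width: 0.0231
```

```bash
python3 - <<'E'
from h import *
dbot((.398,.2987,.032),(0,-.0006,.0423))
for n,b in (("side",(130,225,140,265)),("scene",(130,225,410,520))):
    c=optics.read_camera(n);i=c["img"][b[0]:b[1],b[2]:b[3]]
    cv2.imwrite(f"pics/{n}7.png",cv2.resize(i,None,fx=4,fy=4,interpolation=cv2.INTER_CUBIC))
a,b=cv2.imread("pics/side7.png"),cv2.imread("pics/scene7.png");im=np.hstack([a,b]);cv2.imwrite("pics/m7.png",cv2.resize(im,(800,int(800*im.shape[0]/im.shape[1]))))
E
```

```text
tcp [0.4005 0.3001 0.0809] rot [-179.06    0.25   89.01] bottom [0.3992 0.2999 0.0386] F [-0.3 -0.3 -3. ] delta_tool_cm [-0.12 -0.1   0.66] yawerr 1.0
```

View pics/m7.png

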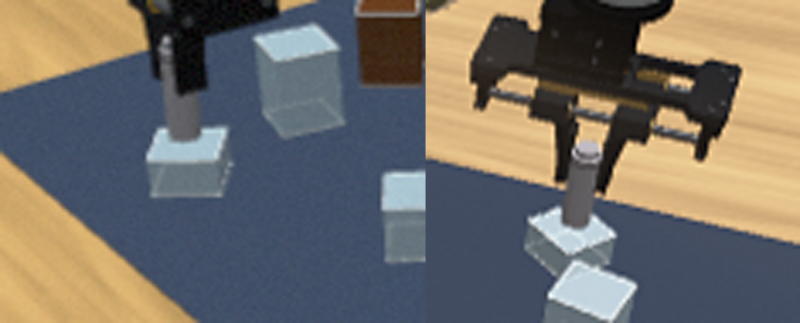

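The pin hovers about 6 mm over block_30 and looks near-centred in both views. I'll lower it gently.

arm_command --pt "-0.12 -0.1 0.2" --pt "0 0 0.3" --pt "0 0 0.1" --pt "0 0 0" --twist '[0, 0, 0, 0]'

```text
time_s: 13.18
tool_pos: [0.3994, 0.2988, 0.0745]
tool_rot: [-179.1, 0.3, 89.0]
force: [0.3, -0.6, -3.4]
grip_width: 0.023
```

```bash
python3 -c "
from h import *
dbot((.398,.2987,.032),(0,-.0006,.0423))"
```

```text
tcp [0.3994 0.2988 0.0745] rot [-179.06    0.26   89.01] bottom [0.3981 0.2986 0.0322] F [ 0.3 -0.6 -3.4] delta_tool_cm [ 0.01 -0.01  0.02] yawerr 1.0
```

arm_command --pt "0 0 0.08" --pt "0 0 0" --twist '[0, 0]'

```text
time_s: 13.42
tool_pos: [0.3997, 0.2991, 0.0745]
tool_rot: [-179.1, 0.2, 89.0]
force: [-0.1, -0.5, -2.7]
grip_width: 0.0231
```

arm_command --pt "0 0 0.08" --pt "0 0 0" --twist '[0, 0]'

```text
time_s: 13.68
tool_pos: [0.3999, 0.2991, 0.0744]
tool_rot: [-179.1, 0.2, 89.0]
force: [-1.3, -0.1, -0.4]
grip_width: 0.0233
```

arm_command --pt "0 0 0.08" --pt "0 0 0" --twist '[0, 0]'

```text
time_s: 13.92
tool_pos: [0.4, 0.2992, 0.0744]
tool_rot: [-179.1, 0.2, 89.0]
force: [-0.7, -1.6, 0.7]
grip_width: 0.0232
```

In contact. Releasing.

arm_command --pt "0 0 0" --pt "0 0 0" --pt "0 0 0" --twist '[0, 0, 0]' --grip 32 --force 5

```text
time_s: 14.3
tool_pos: [0.4007, 0.2999, 0.0742]
tool_rot: [-179.2, 0.1, 89.0]
force: [-0.1, 0.2, 0.4]
grip_width: 0.0275
```

arm_command --pt "0 0 0" --pt "0 0 0" --pt "0 0 0" --pt "0 0 -1" --pt "0 0 -2" --pt "0 0 -3" --pt "0 0 -4" --pt "0 0 -4" --pt "0 0 0" --twist '[0, 0, 0, 0, 0, 0, 0, 0, 0]' --grip 60

```text
time_s: 15.42
tool_pos: [0.4031, 0.3002, 0.2218]
tool_rot: [-179.3, 0.0, 89.0]
force: [0.4, 0.7, -0.3]
grip_width: 0.0523
```

```bash
python3 - <<'E'
from h import *
o=telemetry.get_obs();delta((.407,-.303,.22))
c=optics.read_camera("wrist");E=ext(c,o);P=(.398,.2987,.108)
print(proj(c,E,P),plane(c,E,(0,0),.108)[0])
cv2.imwrite("pics/w8.png",c["img"][60:320,160:480])
s=optics.read_camera("scene");print(proj(s,ext(s),P)); w=optics.read_camera("side");print(proj(w,ext(w),P))
E
```

```text
pos [0.4031 0.3002 0.2218] rot [-1.7932e+02  3.0000e-02  8.8990e+01] delta_tool_cm [-60.3    1.46   0.19] yawerr 1.0
[320.94988959 190.0755383 ] 0.23005720416725664
[456.96782128 174.20870439]
[190.62834004 143.92533319]
```

View pics/w8.png

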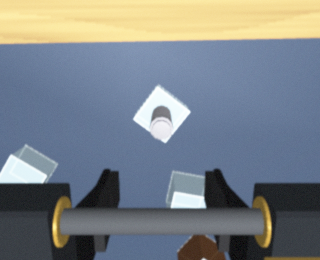

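pin_76 stands on block_30. Its top is at px (321,190), exactly where predicted for centred. Next is pin_64.

arm_command --pt "-2 2 0" --pt "-4 2 0" --pt "-5 2 0" --pt "-5 1 0" --pt "-5 0 0" --pt "-5 0 0" --pt "-5 0 0" --pt "-5 0 0" --pt "-5 0 0" --pt "-5 -1 0" --twist '[0, 0, 0, 0, 0, 0, 0, 0, 0, 0]'

```text
time_s: 16.82
tool_pos: [0.448, -0.1733, 0.2069]
tool_rot: [-177.7, 0.8, 89.7]
force: [1.6, -0.1, -0.2]
grip_width: 0.052
```

arm_command --pt "-5 -2 0" --pt "-5 -2 0" --pt "-3 -1 0" --pt "-2 0 0" --pt "0 0 0" --twist '[0, 0, 0, 0, 0]'

```text
time_s: 17.45
tool_pos: [0.3884, -0.33, 0.2054]
tool_rot: [-177.0, 0.7, 89.2]
force: [0.0, -0.7, -0.5]
grip_width: 0.0522
```

```bash
cat >> h.py <<'E'
def topdisc(c,E,P,thr=160,rad=35):
    """centre of the 19 mm top disc: front edge (largest row) of the bright cap less its radius"""
    p=proj(c,E,P);g=c["img"].min(2);mk=np.zeros_like(g);cv2.circle(mk,tuple(int(v) for v in p),rad,1,-1)
    n,l,st,ce=cv2.connectedComponentsWithStats(((g>thr)&(mk>0)).astype(np.uint8));j=1+np.argmax(st[1:,4])
    dep=-(np.linalg.inv(E)@np.append(P,1))[2];r=c["fx"]*.0095/dep
    x=st[j,0]+(st[j,2]-1)/2;y=st[j,1]+st[j,3]-.5-r
    print("pred",p.round(1),"bbox",st[j],"disc",round(x,1),round(y,1),"world",plane(c,E,(x,y),P[2]).round(4))
E
python3 - <<'E'
from h import *
o=telemetry.get_obs();delta((.407,-.303,.15))
c=optics.read_camera("wrist");E=ext(c,o)
topdisc(c,E,(.407,-.303,.066));topdisc(c,E,(.407,-.303,.066),190)
E
```

```text
pos [ 0.3884 -0.33    0.2054] rot [-177.02    0.72   89.17] delta_tool_cm [2.8  2.1  5.41] yawerr 0.8
pred [348.9 209.8] bbox [336 198  21  21 340] disc 346.0 209.8 world [ 0.407  -0.3061  0.066 ]
pred [348.9 209.8] bbox [336 199  20  19 292] disc 345.5 208.8 world [ 0.4059 -0.3067  0.066 ]
```

Tilt has grown to 3°. I'll try a fast-out, slow-back move along tool y to undo it.

arm_command --pt "0 6.2 0" --pt "0 6.2 0" --pt "0 0 0" --pt "0 0 0" --twist '[0, 0, 0, 0]'

```text
time_s: 18.0
tool_pos: [0.5155, -0.3235, 0.1945]
tool_rot: [-176.7, 0.2, 89.6]
force: [-0.7, -0.6, -0.5]
grip_width: 0.0524
```

arm_command --pt "0 -1.5 0" --pt "0 -1.5 0" --pt "0 -1.5 0" --pt "0 -1.5 0" --pt "0 -1.5 0" --pt "0 -1.5 0" --pt "0 0 0" --twist '[0, 0, 0, 0, 0, 0, 0]'

```text
time_s: 18.88
tool_pos: [0.411, -0.323, 0.2025]
tool_rot: [-177.3, -0.3, 89.0]
force: [-0.1, -1.0, -0.2]
grip_width: 0.0525
```

Roughly harmless: that roll lies in the pad plane, so the pin is simply gripped turned. I'll accept it, monitor it, and target the grasp point directly.

```bash
python3 - <<'E'
from h import *
o=telemetry.get_obs();dbot((.4065,-.306,.12),(0,0,-.019))
c=optics.read_camera("wrist");E=ext(c,o)
topdisc(c,E,(.407,-.306,.066));topdisc(c,E,(.407,-.306,.066),190)
E
```

```text
tcp [ 0.411  -0.323   0.2025] rot [-177.26   -0.35   89.03] bottom [ 0.4119 -0.3231  0.2214] F [-0.1 -1.  -0.2] delta_tool_cm [ 1.64 -0.08 10.17] yawerr 1.0
pred [337.5 189.8] bbox [327 178  22  22 377] disc 337.5 190.6 world [ 0.4079 -0.306   0.066 ]
pred [337.5 189.8] bbox [327 178  21  21 348] disc 337.0 189.6 world [ 0.4068 -0.3065  0.066 ]
```

arm_command --pt "0.8 0 1" --pt "0.84 0 1.5" --pt "0 0 1.5" --pt "0 0 1.5" --pt "0 0 1.5" --pt "0 0 1.5" --pt "0 0 1" --pt "0 0 0" --twist '[0, 0, 0, 0, 0, 0, 0, 0]'

```text
time_s: 19.92
tool_pos: [0.4069, -0.3035, 0.0991]
tool_rot: [-177.1, -0.3, 89.2]
force: [-0.2, -0.4, 0.1]
grip_width: 0.0522
```

```bash
python3 - <<'E'
from h import *
o=telemetry.get_obs();dbot((.407,-.306,.053),(0,0,-.019))
c=optics.read_camera("wrist");E=ext(c,o)
topdisc(c,E,(.407,-.306,.066));topdisc(c,E,(.407,-.306,.066),190)
E
```

```text
tcp [ 0.4069 -0.3035  0.0991] rot [-177.08   -0.34   89.15] bottom [ 0.4079 -0.3036  0.1181] F [-0.2 -0.4  0.1] delta_tool_cm [-0.28  0.25  6.5 ] yawerr 0.8
pred [319.  227.3] bbox [303 209  32  31 753] disc 318.5 226.4 world [ 0.4064 -0.3064  0.066 ]
pred [319.  227.3] bbox [304 209  31  30 671] disc 319.0 225.4 world [ 0.4056 -0.306   0.066 ]
```

arm_command --pt "-0.28 0.2 0" --pt "0 0 0" --pt "0 0 1.5" --pt "0 0 1.5" --pt "0 0 1.5" --pt "0 0 1.3" --pt "0 0 0.5" --pt "0 0 0" --twist '[0, 0, 0, 0, 0, 0, 0, 0]'

```text
time_s: 20.98
tool_pos: [0.4064, -0.3064, 0.0324]
tool_rot: [-177.2, -0.3, 89.2]
force: [-0.7, 0.1, -0.4]
grip_width: 0.0523
```

```bash
python3 - <<'E'
from h import *
dbot((.4065,-.306,.053),(0,0,-.019))
E
```

```text
tcp [ 0.4064 -0.3064  0.0324] rot [-177.16   -0.31   89.16] bottom [ 0.4073 -0.3065  0.0513] F [-0.7  0.1 -0.4] delta_tool_cm [ 0.05 -0.09 -0.16] yawerr 0.8
```

arm_command --pt "0 0 0" --pt "0 0 0" --pt "0 0 0" --pt "0 0 0" --pt "0 0 0" --pt "0 0 0" --twist '[0, 0, 0, 0, 0, 0]' --grip 0 --force 30

```text
time_s: 21.72
tool_pos: [0.4075, -0.3069, 0.0336]
tool_rot: [-177.3, -0.3, 89.2]
force: [-0.4, -0.2, -0.4]
grip_width: 0.0231
```

```bash
python3 - <<'E'
from h import *
o=telemetry.get_obs();print(o["tool_rot"],o["tool_pos"],(np.linalg.inv(T_tool(o))@[.4065,-.306,.002,1])*1000)
E
```

```text
[-177.31552353   -0.2642481    89.1805497 ] [ 0.40749228 -0.30687338  0.03356002] [7.13539669e-01 4.74744286e-01 3.15760659e+01 1.00000000e+03]
```

arm_command --pt "0 0 -0.5" --pt "0 0 -2" --pt "0 0 -3" --pt "0 0 -3" --pt "0 1 -3" --pt "0 1 -3" --pt "0 1 -3" --pt "0 1 -2" --pt "0 0 0" --twist '[0, 0, 0, 0, 0, 0, 0, 0, 0]'

```text
time_s: 22.85
tool_pos: [0.4557, -0.3082, 0.2327]
tool_rot: [-177.2, -0.4, 89.0]
force: [0.2, -0.4, -1.3]
grip_width: 0.0231
```

arm_command --pt "2 1 0" --pt "3 1.5 0" --pt "4 1.5 0" --pt "4 1 0" --pt "4 0.5 0" --pt "4 0 0" --pt "4 0 0" --pt "4 0 0" --pt "4 0 0" --pt "4 0 0" --twist '[0, 0, 0, 0, 0, 0, 0, 0, 0, 0]'

```text
time_s: 24.1
tool_pos: [0.5081, 0.0641, 0.2198]
tool_rot: [-176.1, -0.2, 88.1]
force: [1.0, -0.7, -2.2]
grip_width: 0.023
```

arm_command --pt "2.5 1 0" --pt "2 0.7 0" --pt "0.8 0 0" --pt "0 0 0" --twist '[-1, -0.9, 0, 0]'

```text
time_s: 24.6
tool_pos: [0.5259, 0.1184, 0.2161]
tool_rot: [-175.8, -0.1, 90.2]
force: [-0.5, -0.4, -2.6]
grip_width: 0.023
```

```bash
python3 - <<'E'
from h import *
o=telemetry.get_obs();dbot((.477,.1165,.06),(0,0.0003,.0316))
c=optics.read_camera("wrist");E=ext(c,o)
face(c,E,(.477,.1165,.044));face(c,E,(.477,.1165,.044),thr=180)
cv2.imwrite("pics/w9.png",c["img"][60:320,160:480])
print([proj(c,c["hand_eye"],p).round(1) for p in [(0,-.0117,.0316),(0,.0003,.0316)]])
E
```

```text
tcp [0.5259 0.1184 0.2161] rot [-1.7584e+02 -1.3000e-01  9.0230e+01] bottom [0.5239 0.1185 0.1845] F [-0.5 -0.4 -2.6] delta_tool_cm [-0.21 -3.78 12.76] yawerr -0.2
pred [320.6 148.8] px [320.5 148.9] 2153 rect mm [477.8 116.4] [53.3 53.5] 54.8 centroid [0.4772 0.1164 0.044 ]
pred [320.6 148.8] px [320.5 149. ] 2075 rect mm [477.8 116.4] [52.6 52.5] 54.8 centroid [0.4772 0.1165 0.044 ]
[array([322.8, 210.5]), array([322.8, 226.1])]
```

View pics/w9.png

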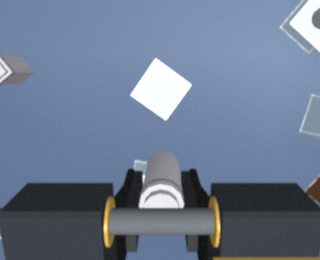

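The pin's lower edge is at px (322,212), within a pixel or two of prediction. Block_42's top is clear at (320,149), world (0.4773,0.1165).

arm_command --pt "0 -1 1" --pt "0 -1 1.5" --pt "0 -1 1.5" --pt "0 -1 2" --pt "0 0 2" --pt "0 0 2" --pt "0 0 1.5" --pt "0 0 1" --pt "0 0 0" --twist '[0, 0, 0, 0, 0, 0, 0, 0, 0]'

```text
time_s: 25.78
tool_pos: [0.4697, 0.1094, 0.0885]
tool_rot: [-175.7, -0.1, 89.5]
force: [-0.1, 0.5, -1.9]
grip_width: 0.0233
```

```bash
python3 - <<'E'
from h import *
dbot((.4773,.1165,.044),(0,0.0008,.0316))
E
```

```text
tcp [0.4697 0.1094 0.0885] rot [-1.757e+02 -1.500e-01  8.948e+01] bottom [0.4681 0.1095 0.057 ] F [-0.1  0.5 -1.9] delta_tool_cm [0.71 1.01 1.22] yawerr 0.5
```

arm_command --pt "0.4 0.5 0.0" --pt "0.31 0.5 0.2" --pt "0 0 0.3" --pt "0 0 0" --twist '[0, 0, 0, 0]'

```text
time_s: 26.28
tool_pos: [0.4819, 0.1176, 0.084]
tool_rot: [-175.9, -0.2, 89.5]
force: [-0.1, 0.5, -2.2]
grip_width: 0.0231
```

```bash
python3 - <<'E'
from h import *
dbot((.4773,.1165,.044),(0,0.0008,.0316))
E
```

```text
tcp [0.4819 0.1176 0.084 ] rot [-175.9    -0.21   89.5 ] bottom [0.4805 0.1177 0.0525] F [-0.1  0.5 -2.2] delta_tool_cm [-0.13 -0.25  0.87] yawerr 0.5
```

arm_command --pt "-0.13 -0.22 0.2" --pt "0 0 0.3" --pt "0 0 0.1" --pt "0 0 0" --twist '[0, 0, 0, 0]'

```text
time_s: 26.78
tool_pos: [0.4788, 0.1161, 0.0778]
tool_rot: [-175.9, -0.2, 89.5]
force: [-0.7, 0.3, -1.6]
grip_width: 0.0233
```

```bash
python3 - <<'E'
from h import *
dbot((.4773,.1165,.044),(0,0.0008,.0316))
E
```

```text
tcp [0.4788 0.1161 0.0778] rot [-175.88   -0.22   89.48] bottom [0.4773 0.1162 0.0462] F [-0.7  0.3 -1.6] delta_tool_cm [0.03 0.01 0.22] yawerr 0.5
```

arm_command --pt "0 0 0.12" --pt "0 0 0" --twist '[0, 0]'

```text
time_s: 27.02
tool_pos: [0.4788, 0.1161, 0.0766]
tool_rot: [-175.9, -0.2, 89.5]
force: [0.7, 1.1, -1.6]
grip_width: 0.0233
```

arm_command --pt "0 0 0.08" --pt "0 0 0" --twist '[0, 0]'

```text
time_s: 27.28
tool_pos: [0.4788, 0.1161, 0.0758]
tool_rot: [-175.9, -0.2, 89.5]
force: [0.1, 0.4, -1.6]
grip_width: 0.0232
```

arm_command --pt "0 0 0.08" --pt "0 0 0" --twist '[0, 0]'

```text
time_s: 27.52
tool_pos: [0.479, 0.1162, 0.0756]
tool_rot: [-175.9, -0.2, 89.5]
force: [0.2, -0.2, -0.5]
grip_width: 0.0235
```

```bash
python3 - <<'E'
from h import *
dbot((.4773,.1165,.044),(0,0.0008,.0316))
E
```

```text
tcp [0.479  0.1162 0.0756] rot [-175.91   -0.24   89.49] bottom [0.4776 0.1163 0.0441] F [ 0.2 -0.2 -0.5] delta_tool_cm [ 0.01 -0.03  0.01] yawerr 0.5
```

Contact is starting, with some weight already unloaded. One more nudge, then release.

arm_command --pt "0 0 0.06" --pt "0 0 0" --twist '[0, 0]'

```text
time_s: 27.78
tool_pos: [0.4791, 0.1162, 0.0756]
tool_rot: [-175.9, -0.3, 89.5]
force: [0.3, -0.3, 0.2]
grip_width: 0.0228
```

arm_command --pt "0 0 0" --pt "0 0 0" --pt "0 0 0" --twist '[0, 0, 0]' --grip 32 --force 5

```text
time_s: 28.15
tool_pos: [0.4795, 0.1164, 0.0753]
tool_rot: [-176.0, -0.3, 89.5]
force: [0.3, -0.7, 0.5]
grip_width: 0.0275
```

arm_command --pt "0 0 0" --pt "0 0 0" --pt "0 0 0" --pt "0 0 -1" --pt "0 0 -2" --pt "0 0 -3" --pt "0 0 -4" --pt "0 0 -4" --pt "0 0 0" --twist '[0, 0, 0, 0, 0, 0, 0, 0, 0]' --grip 60

```text
time_s: 29.28
tool_pos: [0.4902, 0.1152, 0.2225]
tool_rot: [-176.1, -0.3, 89.4]
force: [0.4, -0.9, 0.5]
grip_width: 0.052
```

```bash
python3 - <<'E'
from h import *
o=telemetry.get_obs();delta((.595,-.279,.20))
s=optics.read_camera("scene");w=optics.read_camera("side")
for P in [(.398,.2987,.108),(.4773,.1165,.108)]:
    for c in (s,w): print(proj(c,ext(c),P).round(1))
a=s["img"][140:230,350:480];b=w["img"][110:215,170:300]
f=lambda i:cv2.resize(i,(400,320),interpolation=cv2.INTER_CUBIC)
cv2.imwrite("pics/m10.png",np.hstack([f(a),f(b)]))
E
```

```text
pos [0.4902 0.1152 0.2225] rot [-176.1    -0.3    89.44] delta_tool_cm [-39.33  10.99   1.3 ] yawerr 0.6
[457.  174.2]
[190.6 143.9]
[383.  175.1]
[261.8 160.7]
```

View pics/m10.png

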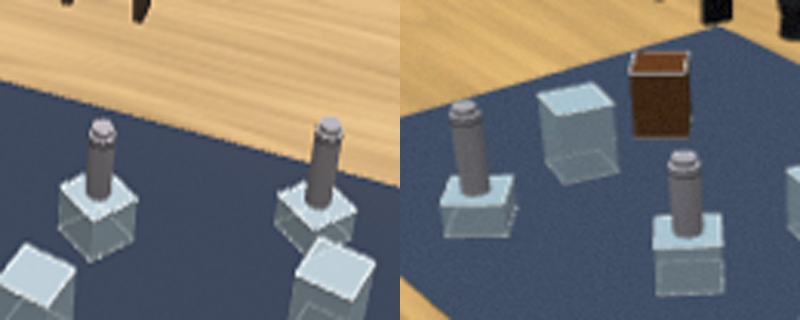

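Both pins stand centred on their blocks, tops at scene px (383,175) and (457,174) as predicted. Next is pin_52.

arm_command --pt "-2 1 0" --pt "-4 1.5 0" --pt "-4 1.5 0" --pt "-4 1.5 0" --pt "-4 1.5 0" --pt "-4 1.5 0" --pt "-4 1.5 0" --pt "-4 1 0" --pt "-4 0 0" --pt "-3 0 0" --twist '[0, 0, 0, 0, 0, 0, 0, 0, 0, 0]'

```text
time_s: 30.62
tool_pos: [0.5896, -0.2604, 0.1917]
tool_rot: [-174.2, -0.3, 90.0]
force: [0.3, -0.2, -0.6]
grip_width: 0.0522
```

arm_command --pt "-2 0 0" --pt "0 0 0" --twist '[0, 0]'

```text
time_s: 30.88
tool_pos: [0.5863, -0.284, 0.1879]
tool_rot: [-173.8, -0.3, 89.6]
force: [-0.1, -0.9, -0.2]
grip_width: 0.0524
```

```bash
python3 - <<'E'
from h import *
P=(.595,-.279,.054)
o=telemetry.get_obs();dbot((.595,-.279,.10),(0,0,-.019))
c=optics.read_camera("wrist");E=ext(c,o)
topdisc(c,E,P);topdisc(c,E,P,190)
E
```

```text
tcp [ 0.5863 -0.284   0.1879] rot [-173.78   -0.25   89.65] bottom [ 0.5883 -0.2841  0.2068] F [-0.1 -0.9 -0.2] delta_tool_cm [ 0.46  1.82 10.55] yawerr 0.4
pred [326.5 209.6] bbox [315 198  22  22 375] disc 325.5 210.7 world [ 0.5961 -0.2801  0.054 ]
pred [326.5 209.6] bbox [315 199  21  21 339] disc 325.0 210.7 world [ 0.5961 -0.2807  0.054 ]
```

Roll has reached 6°. It is still in the pad plane and accounted for in the geometry, but I'll use slower rows for the carries.

arm_command --pt "0.2 0.9 1" --pt "0.16 1.0 1.5" --pt "0 0 1.5" --pt "0 0 1.5" --pt "0 0 1.5" --pt "0 0 1.5" --pt "0 0 1" --pt "0 0 0" --twist '[0, 0, 0, 0, 0, 0, 0, 0]'

```text
time_s: 31.92
tool_pos: [0.5959, -0.2717, 0.0817]
tool_rot: [-173.6, -0.6, 90.1]
force: [-0.0, 0.4, 0.4]
grip_width: 0.0521
```

```bash
python3 - <<'E'
from h import *
P=(.596,-.2803,.054)
o=telemetry.get_obs();dbot((.596,-.2803,.041),(0,0,-.019))
c=optics.read_camera("wrist");E=ext(c,o)
topdisc(c,E,P);topdisc(c,E,P,190)
E
```

```text
tcp [ 0.5959 -0.2717  0.0817] rot [-173.59   -0.57   90.09] bottom [ 0.5981 -0.2719  0.1006] F [-0.   0.4  0.4] delta_tool_cm [-0.9   0.46  5.94] yawerr -0.1
pred [310.3 232.2] bbox [294 213  33  32 818] disc 310.0 231.1 world [ 0.5952 -0.2805  0.054 ]
pred [310.3 232.2] bbox [295 213  32  31 759] disc 310.5 230.1 world [ 0.5945 -0.2801  0.054 ]
```

arm_command --pt "-0.45 0.2 0" --pt "-0.45 0.2 0" --pt "0 0 0" --pt "0 0 1.5" --pt "0 0 1.5" --pt "0 0 1.5" --pt "0 0 1.2" --pt "0 0 0" --twist '[0, 0, 0, 0, 0, 0, 0, 0]'

```text
time_s: 32.98
tool_pos: [0.594, -0.2812, 0.0214]
tool_rot: [-173.7, -0.5, 90.1]
force: [0.7, 0.1, 0.1]
grip_width: 0.0519
```

```bash
python3 - <<'E'
from h import *
dbot((.5955,-.2803,.041),(0,0,-.019))
E
```

```text
tcp [ 0.594  -0.2812  0.0214] rot [-173.66   -0.54   90.08] bottom [ 0.5961 -0.2813  0.0402] F [0.7 0.1 0.1] delta_tool_cm [ 0.1  -0.07 -0.07] yawerr -0.1
```

arm_command --pt "0 0 0" --pt "0 0 0" --pt "0 0 0" --pt "0 0 0" --pt "0 0 0" --pt "0 0 0" --twist '[0, 0, 0, 0, 0, 0]' --grip 0 --force 30

```text
time_s: 33.72
tool_pos: [0.5952, -0.2815, 0.0227]
tool_rot: [-173.8, -0.5, 90.1]
force: [0.7, -0.7, -1.2]
grip_width: 0.0229
```

```bash
python3 - <<'E'
from h import *
o=telemetry.get_obs();print(o["tool_rot"],o["tool_pos"],(np.linalg.inv(T_tool(o))@[.5955,-.2803,.002,1])*1000)
E
```

```text
[-173.8090883    -0.49638572   90.10480239] [ 0.59517933 -0.28146567  0.02269866] [9.85719668e-01 2.55409869e+00 2.05523994e+01 1.00000000e+03]
```

arm_command --pt "0 0 -0.5" --pt "0 0 -1.5" --pt "0 0 -2" --pt "0 0 -2.5" --pt "0 0 -2.5" --pt "0 0 -2.5" --pt "0 0 -2.5" --pt "0 0 -2.5" --pt "0 0 -2" --pt "0 0 0" --twist '[0, 0, 0, 0, 0, 0, 0, 0, 0, 0]'

```text
time_s: 34.98
tool_pos: [0.6174, -0.285, 0.2259]
tool_rot: [-174.4, -0.2, 90.0]
force: [-0.6, -0.4, -2.4]
grip_width: 0.0231
```

arm_command --pt "2 0.3 0" --pt "2 0.3 0" --pt "2 0.3 0" --pt "2 0.3 0" --pt "2 0.3 0" --pt "2 0.3 0" --pt "2 0.3 0" --pt "2 0.3 0" --pt "2 0.3 0" --pt "2 0.3 0" --twist '[0, 0, 0, 0, 0, 0, 0, 0, 0, 0]'

```text
time_s: 36.22
tool_pos: [0.6477, -0.0689, 0.2213]
tool_rot: [-174.2, -0.4, 90.1]
force: [0.0, 1.2, -2.0]
grip_width: 0.0232
```

arm_command --pt "2 0 0" --pt "2 0 0" --pt "2 0 0" --pt "2 0 0" --pt "2 0 0" --pt "2 0 0" --pt "2 0 0" --pt "2 0 0" --pt "0.5 0 0" --pt "0 0 0" --twist '[0, 0, 0, 0, 0, 0, 0, 0, 0, 0]'

```text
time_s: 37.48
tool_pos: [0.6471, 0.1101, 0.2221]
tool_rot: [-174.2, -0.4, 90.3]
force: [0.7, -0.6, -1.5]
grip_width: 0.0231
```

```bash
python3 - <<'E'
from h import *
P=(.6038,.1015,.056)
o=telemetry.get_obs();dbot((*P[:2],.07),(0,0.0026,.0206))
c=optics.read_camera("wrist");E=ext(c,o)
face(c,E,P);face(c,E,P,thr=180)
E
```

```text
tcp [0.6471 0.1101 0.2221] rot [-174.16   -0.36   90.28] bottom [0.6476 0.1102 0.2013] F [ 0.7 -0.6 -1.5] delta_tool_cm [-0.93 -3.03 13.5 ] yawerr -0.3
pred [314.2 158.2] px [314.4 158.5] 2165 rect mm [604.7 101.7] [52.9 53.7] 79.7 centroid [0.6042 0.1017 0.056 ]
pred [314.2 158.2] px [314.4 158.6] 2096 rect mm [604.8 101.7] [52.3 52.7] 79.8 centroid [0.6043 0.1017 0.056 ]
```

Block_54 is at (0.604,0.1016), consistent. Descending onto it.

arm_command --pt "-0.45 -1 1.5" --pt "-0.45 -1 1.5" --pt "0 -1 1.5" --pt "0 0 1.5" --pt "0 0 1.5" --pt "0 0 1.5" --pt "0 0 1.5" --pt "0 0 1.5" --pt "0 0 1" --pt "0 0 0" --twist '[0, 0, 0, 0, 0, 0, 0, 0, 0, 0]'

```text
time_s: 38.78
tool_pos: [0.6049, 0.0939, 0.0894]
tool_rot: [-174.3, -0.1, 89.7]
force: [0.2, 0.1, -1.7]
grip_width: 0.023
```

```bash
python3 - <<'E'
from h import *
dbot((.604,.1016,.056),(0,0.0026,.0206))
E
```

```text
tcp [0.6049 0.0939 0.0894] rot [-1.743e+02 -1.400e-01  8.974e+01] bottom [0.6055 0.0939 0.0686] F [ 0.2  0.1 -1.7] delta_tool_cm [ 0.76 -0.03  1.27] yawerr 0.3
```

arm_command --pt "0.35 0 0.1" --pt "0.35 0 0.2" --pt "0 0 0.3" --pt "0 0 0.2" --pt "0 0 0" --twist '[0, 0, 0, 0, 0]'

```text
time_s: 39.4
tool_pos: [0.6055, 0.102, 0.0826]
tool_rot: [-174.5, -0.2, 89.8]
force: [-0.4, -0.3, -1.8]
grip_width: 0.0231
```

```bash
python3 - <<'E'
from h import *
dbot((.604,.1016,.056),(0,0.0026,.0206))
E
```

```text
tcp [0.6055 0.102  0.0826] rot [-174.48   -0.2    89.78] bottom [0.6061 0.1021 0.0619] F [-0.4 -0.3 -1.8] delta_tool_cm [-0.05 -0.15  0.6 ] yawerr 0.2
```

arm_command --pt "-0.05 -0.13 0.15" --pt "0 0 0.2" --pt "0 0 0.1" --pt "0 0 0" --twist '[0, 0, 0, 0]'

```text
time_s: 39.9
tool_pos: [0.6037, 0.1011, 0.0781]
tool_rot: [-174.5, -0.2, 89.7]
force: [0.4, 0.4, -1.4]
grip_width: 0.0233
```

arm_command --pt "0 0 0.07" --pt "0 0 0" --twist '[0, 0]'

```text
time_s: 40.15
tool_pos: [0.6037, 0.1011, 0.0774]
tool_rot: [-174.5, -0.2, 89.7]
force: [0.2, -0.6, -1.6]
grip_width: 0.0232
```

```bash
python3 - <<'E'
from h import *
dbot((.604,.1016,.056),(0,0.0026,.0206))
E
```

```text
tcp [0.6037 0.1011 0.0774] rot [-174.5    -0.2    89.75] bottom [0.6043 0.1012 0.0566] F [ 0.2 -0.6 -1.6] delta_tool_cm [ 0.04 -0.03  0.06] yawerr 0.3
```

arm_command --pt "0 0 0.06" --pt "0 0 0" --twist '[0, 0]'

```text
time_s: 40.4
tool_pos: [0.6037, 0.1012, 0.0768]
tool_rot: [-174.5, -0.2, 89.7]
force: [0.1, -0.4, -1.8]
grip_width: 0.0237
```

arm_command --pt "0 0 0.06" --pt "0 0 0" --twist '[0, 0]'

```text
time_s: 40.65
tool_pos: [0.6039, 0.1012, 0.0767]
tool_rot: [-174.5, -0.2, 89.7]
force: [0.2, -0.2, -0.7]
grip_width: 0.0232
```

arm_command --pt "0 0 0.06" --pt "0 0 0" --twist '[0, 0]'

```text
time_s: 40.9
tool_pos: [0.604, 0.1011, 0.0766]
tool_rot: [-174.6, -0.2, 89.7]
force: [-0.8, -0.4, -0.6]
grip_width: 0.0237
```

arm_command --pt "0 0 0.06" --pt "0 0 0" --twist '[0, 0]'

```text
time_s: 41.15
tool_pos: [0.6041, 0.1012, 0.0766]
tool_rot: [-174.6, -0.2, 89.7]
force: [-0.6, -0.2, 0.5]
grip_width: 0.023
```

arm_command --pt "0 0 0" --pt "0 0 0" --pt "0 0 0" --twist '[0, 0, 0]' --grip 32 --force 5

```text
time_s: 41.52
tool_pos: [0.6042, 0.1012, 0.0761]
tool_rot: [-174.6, -0.2, 89.8]
force: [-0.2, 0.0, -1.6]
grip_width: 0.0278
```

arm_command --pt "0 0 0" --pt "0 0 0" --pt "0 0 0" --pt "0 0 -1" --pt "0 0 -2" --pt "0 0 -2.5" --pt "0 0 -2.5" --pt "0 0 -2.5" --pt "0 0 -2.5" --pt "0 0 0" --twist '[0, 0, 0, 0, 0, 0, 0, 0, 0, 0]' --grip 60

```text
time_s: 42.78
tool_pos: [0.6193, 0.1, 0.2188]
tool_rot: [-175.1, -0.3, 89.7]
force: [0.5, 0.4, 0.4]
grip_width: 0.0521
```

```bash
python3 - <<'E'
from h import *
P=(.604,.1016,.108);o=telemetry.get_obs();delta((.664,-.104,.20))
c=optics.read_camera("wrist");E=ext(c,o);print(proj(c,E,P))
cv2.imwrite("pics/w11.png",c["img"][60:320,160:480])
E
```

```text
pos [0.6193 0.1    0.2188] rot [-175.07   -0.32   89.7 ] delta_tool_cm [-20.38   4.71   1.36] yawerr 0.3
[323.47538544 188.69818727]
```

View pics/w11.png

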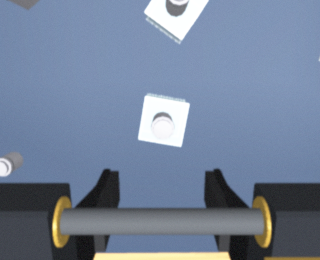

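pin_52 stands centred on block_54, its top at px (323,188) as predicted. Last is pin_40.

arm_command --pt "-2.3 0.5 0" --pt "-2.3 0.5 0.5" --pt "-2.3 0.5 0.5" --pt "-2.3 0.5 0" --pt "-2.3 0.5 0" --pt "-2.3 0.5 0" --pt "-2.3 0.5 0" --pt "-2.3 0 0" --pt "-2 0 0" --pt "0 0 0" --twist '[0, 0, 0, 0, 0, 0, 0, 0, 0, 0]'

```text
time_s: 44.08
tool_pos: [0.6468, -0.109, 0.1948]
tool_rot: [-174.1, -0.3, 89.8]
force: [0.0, 0.8, 0.2]
grip_width: 0.0522
```

```bash
python3 - <<'E'
from h import *
P=(.664,-.103,.042)
o=telemetry.get_obs();dbot((*P[:2],.09),(0,0,-.019))
c=optics.read_camera("wrist");E=ext(c,o)
topdisc(c,E,P);topdisc(c,E,P,190)
E
```

```text
tcp [ 0.6468 -0.109   0.1948] rot [-174.12   -0.35   89.8 ] bottom [ 0.6487 -0.1092  0.2137] F [0.  0.8 0.2] delta_tool_cm [ 0.55  2.79 12.16] yawerr 0.2
pred [326.9 212.3] bbox [318 202  21  20 341] disc 328.0 213.2 world [ 0.6651 -0.1017  0.042 ]
pred [326.9 212.3] bbox [318 202  20  20 317] disc 327.5 213.2 world [ 0.6651 -0.1023  0.042 ]
```

arm_command --pt "0.3 1 1.5" --pt "0.3 1 1.5" --pt "0 0.9 1.5" --pt "0 0 1.5" --pt "0 0 1.5" --pt "0 0 1.5" --pt "0 0 1.5" --pt "0 0 1" --pt "0 0 0" --twist '[0, 0, 0, 0, 0, 0, 0, 0, 0]'

```text
time_s: 45.25
tool_pos: [0.6646, -0.0947, 0.0668]
tool_rot: [-173.9, -0.6, 90.2]
force: [0.0, 0.5, 0.2]
grip_width: 0.0523
```

```bash
python3 - <<'E'
from h import *
P=(.665,-.102,.042)
o=telemetry.get_obs();dbot((*P[:2],.029),(0,0,-.019))
c=optics.read_camera("wrist");E=ext(c,o)
topdisc(c,E,P);topdisc(c,E,P,190)
E
```

```text
tcp [ 0.6646 -0.0947  0.0668] rot [-173.93   -0.59   90.22] bottom [ 0.6666 -0.0948  0.0857] F [0.  0.5 0.2] delta_tool_cm [-0.77  0.44  5.65] yawerr -0.2
pred [312.  233.6] bbox [296 214  33  33 857] disc 312.0 232.9 world [ 0.6645 -0.102   0.042 ]
pred [312.  233.6] bbox [296 215  33  32 804] disc 312.0 232.9 world [ 0.6645 -0.102   0.042 ]
```

arm_command --pt "-0.38 0.2 0" --pt "-0.38 0.2 0" --pt "0 0 0" --pt "0 0 1.5" --pt "0 0 1.5" --pt "0 0 1.5" --pt "0 0 0.8" --pt "0 0 0" --twist '[0, 0, 0, 0, 0, 0, 0, 0]'

```text
time_s: 46.3
tool_pos: [0.6637, -0.1025, 0.0109]
tool_rot: [-174.0, -0.6, 90.2]
force: [-0.6, -0.4, -0.1]
grip_width: 0.052
```

```bash
python3 - <<'E'
from h import *
dbot((.6647,-.102,.029),(0,0,-.019))
E
```

```text
tcp [ 0.6637 -0.1025  0.0109] rot [-174.03   -0.57   90.22] bottom [ 0.6657 -0.1027  0.0298] F [-0.6 -0.4 -0.1] delta_tool_cm [ 0.07 -0.09  0.09] yawerr -0.2
```

arm_command --pt "0 -0.09 0.2" --pt "0 0 0" --twist '[0, 0]'

```text
time_s: 46.55
tool_pos: [0.6631, -0.1027, 0.0095]
tool_rot: [-174.1, -0.6, 90.2]
force: [0.3, -0.6, 0.0]
grip_width: 0.052
```

arm_command --pt "0 0 0" --pt "0 0 0" --pt "0 0 0" --pt "0 0 0" --pt "0 0 0" --pt "0 0 0" --twist '[0, 0, 0, 0, 0, 0]' --grip 0 --force 30

```text
time_s: 47.3
tool_pos: [0.664, -0.1026, 0.0107]
tool_rot: [-174.2, -0.6, 90.2]
force: [0.2, 0.3, 0.3]
grip_width: 0.0233
```

```bash
python3 - <<'E'
from h import *
o=telemetry.get_obs();print(o["tool_rot"],o["tool_pos"],(np.linalg.inv(T_tool(o))@[.6647,-.102,.002,1])*1000)
E
```

```text
[-174.20731787   -0.56592417   90.23798313] [ 0.66396723 -0.10256194  0.01068048] [4.73123479e-01 1.60797583e+00 8.56703223e+00 1.00000000e+03]
```

arm_command --pt "0 0 -0.5" --pt "0 0 -1.5" --pt "0 0 -2" --pt "0 0 -2.5" --pt "0 0 -2.5" --pt "0 0 -2.5" --pt "0 0 -2.5" --pt "0 0 -2.5" --pt "0 0 -2.5" --pt "0 0 -2" --twist '[0, 0, 0, 0, 0, 0, 0, 0, 0, 0]'

```text
time_s: 48.55
tool_pos: [0.6866, -0.1061, 0.2382]
tool_rot: [-174.7, -0.5, 90.2]
force: [-1.0, 0.3, -1.2]
grip_width: 0.0233
```

arm_command --pt "2 -1 -1" --pt "2.5 -1 -1" --pt "2.5 -1 0" --pt "2.5 -1 0" --pt "2.5 -1 0" --pt "2.5 -1 0" --pt "2.5 -1 0" --pt "2.5 -1 0" --pt "2.5 -1 0" --pt "2.5 0 0" --twist '[0, 0, 0, 0, 0, 0, 0, 0, 0, 0]'

```text
time_s: 49.8
tool_pos: [0.5986, 0.1377, 0.2895]
tool_rot: [-176.0, -0.5, 89.5]
force: [-0.2, 0.3, -1.7]
grip_width: 0.023
```

arm_command --pt "2.2 -0.4 0.5" --pt "2.2 -0.4 0.5" --pt "2.2 -0.4 0.5" --pt "2.2 -0.4 0.5" --pt "2.2 -0.4 0.5" --pt "2.2 -0.4 0.5" --pt "2.2 -0.4 0.5" --pt "2.2 0 0.5" --pt "1.7 0 0" --pt "0 0 0" --twist '[0, 0, 0, 0, 0, 0, 0, 0, 0, 0]'

```text
time_s: 51.05
tool_pos: [0.5676, 0.3449, 0.2549]
tool_rot: [-176.2, -0.6, 89.6]
force: [0.1, -0.3, -0.6]
grip_width: 0.0231
```

```bash
python3 - <<'E'
from h import *
P=(.514,.331,.068)
o=telemetry.get_obs();dbot((*P[:2],.082),(0,0.0016,.0086))
c=optics.read_camera("wrist");E=ext(c,o)
face(c,E,P);face(c,E,P,thr=180)
E
```

```text
tcp [0.5676 0.3449 0.2549] rot [-176.18   -0.56   89.64] bottom [0.5687 0.345  0.2462] F [ 0.1 -0.3 -0.6] delta_tool_cm [-1.59 -4.35 16.73] yawerr 0.4
pred [309.  143.2] px [310.  143.6] 1973 rect mm [515.1 332.2] [52.9 53.2] 78.1 centroid [0.5145 0.3322 0.068 ]
pred [309.  143.2] px [310.  143.6] 1905 rect mm [515.1 332.1] [52.1 52.2] 78.1 centroid [0.5145 0.3322 0.068 ]
```

arm_command --pt "-0.7 -1.1 1.5" --pt "-0.7 -1.1 2" --pt "0 -1.1 2" --pt "0 -1.0 2" --pt "0 0 2" --pt "0 0 2" --pt "0 0 2" --pt "0 0 1.5" --pt "0 0 1" --pt "0 0 0" --twist '[0, 0, 0, 0, 0, 0, 0, 0, 0, 0]'

```text
time_s: 52.35
tool_pos: [0.5209, 0.3182, 0.0967]
tool_rot: [-176.7, -0.4, 88.5]
force: [-0.2, 0.2, -1.3]
grip_width: 0.0233
```

```bash
python3 - <<'E'
from h import *
dbot((.5145,.332,.068),(0,0.0016,.0086))
E
```

```text
tcp [0.5209 0.3182 0.0967] rot [-176.66   -0.4    88.51] bottom [0.5219 0.3183 0.088 ] F [-0.2  0.2 -1.3] delta_tool_cm [ 1.34 -0.66  2.05] yawerr 1.5
```

arm_command --pt "0.65 -0.3 0.3" --pt "0.6 -0.3 0.4" --pt "0 0 0.4" --pt "0 0 0.2" --pt "0 0 0" --twist '[0, 0, 0, 0, 0]'

```text
time_s: 52.98
tool_pos: [0.5148, 0.3334, 0.085]
tool_rot: [-176.8, -0.5, 88.6]
force: [-0.6, 0.0, -0.5]
grip_width: 0.0231
```

```bash
python3 - <<'E'
from h import *
dbot((.5145,.332,.068),(0,0.0016,.0086))
E
```

```text
tcp [0.5148 0.3334 0.085 ] rot [-176.79   -0.53   88.58] bottom [0.516  0.3335 0.0763] F [-0.6  0.  -0.5] delta_tool_cm [-0.16 -0.1   0.84] yawerr 1.4
```

arm_command --pt "-0.16 -0.1 0.2" --pt "0 0 0.3" --pt "0 0 0.1" --pt "0 0 0" --twist '[0, 0, 0, 0]'

```text
time_s: 53.48
tool_pos: [0.5137, 0.3312, 0.0788]
tool_rot: [-176.8, -0.5, 88.5]
force: [1.2, -0.7, 0.7]
grip_width: 0.0235
```

```bash
python3 - <<'E'
from h import *
dbot((.5145,.332,.068),(0,0.0016,.0086))
E
```

```text
tcp [0.5137 0.3312 0.0788] rot [-176.81   -0.53   88.53] bottom [0.5149 0.3313 0.0701] F [ 1.2 -0.7  0.7] delta_tool_cm [ 0.07 -0.03  0.22] yawerr 1.5
```

arm_command --pt "0 0 0.06" --pt "0 0 0" --twist '[0, 0]'

```text
time_s: 53.72
tool_pos: [0.5138, 0.3312, 0.0782]
tool_rot: [-176.8, -0.5, 88.5]
force: [-1.0, 0.6, -0.5]
grip_width: 0.0231
```

arm_command --pt "0 0 0.06" --pt "0 0 0" --twist '[0, 0]'

```text
time_s: 53.98
tool_pos: [0.5138, 0.3313, 0.0777]
tool_rot: [-176.8, -0.5, 88.5]
force: [0.2, 0.1, -1.4]
grip_width: 0.0234
```

Not in contact yet, since the position still follows the commands.

arm_command --pt "0 0 0.06" --pt "0 0 0" --twist '[0, 0]'

```text
time_s: 54.22
tool_pos: [0.5138, 0.3314, 0.0771]
tool_rot: [-176.8, -0.5, 88.5]
force: [-0.9, 0.6, -1.1]
grip_width: 0.0235
```

arm_command --pt "0 0 0.06" --pt "0 0 0" --twist '[0, 0]'

```text
time_s: 54.48
tool_pos: [0.5139, 0.3314, 0.077]
tool_rot: [-176.8, -0.6, 88.5]
force: [-0.2, 0.1, -0.1]
grip_width: 0.0231
```

```bash
python3 - <<'E'
from h import *
dbot((.5145,.332,.068),(0,0.0016,.0086))
E
```

```text
tcp [0.5139 0.3314 0.077 ] rot [-176.84   -0.56   88.53] bottom [0.5151 0.3315 0.0684] F [-0.2  0.1 -0.1] delta_tool_cm [ 0.05 -0.05  0.04] yawerr 1.5
```

arm_command --pt "0 0 0.07" --pt "0 0 0" --twist '[0, 0]' --force 8

```text
time_s: 54.72
tool_pos: [0.5141, 0.3315, 0.0769]
tool_rot: [-176.9, -0.6, 88.5]
force: [-1.6, 0.5, 0.2]
grip_width: 0.0238
```

arm_command --pt "0 0 0" --pt "0 0 0" --pt "0 0 0" --twist '[0, 0, 0]' --grip 32 --force 5

```text
time_s: 55.1
tool_pos: [0.5142, 0.3317, 0.0765]
tool_rot: [-176.9, -0.6, 88.5]
force: [0.4, -0.6, -0.5]
grip_width: 0.0277
```

arm_command --pt "0 0 0" --pt "0 0 0" --pt "0 0 0" --pt "0 0 -1" --pt "0 0 -2" --pt "0 0 -2.5" --pt "0 0 -2.5" --pt "0 0 -2.5" --pt "0 0 -2.5" --pt "0 0 0" --twist '[0, 0, 0, 0, 0, 0, 0, 0, 0, 0]' --grip 60

```text
time_s: 56.35
tool_pos: [0.5238, 0.3302, 0.2197]
tool_rot: [-177.3, -0.9, 88.5]
force: [0.5, -0.2, -0.1]
grip_width: 0.0524
```

```bash
python3 - <<'E'
from h import *
o=telemetry.get_obs();P=(.5145,.332,.108)
c=optics.read_camera("wrist");E=ext(c,o);topdisc(c,E,P);topdisc(c,E,P,200)
s=optics.read_camera("scene");w=optics.read_camera("side")
for Q in [(.398,.2987,.108),(.4773,.1165,.108),(.604,.1016,.108),P]: print([proj(k,ext(k),Q).round(1) for k in (s,w)])
f=lambda i:cv2.resize(i,(400,300),interpolation=cv2.INTER_CUBIC)
cv2.imwrite("pics/m12.png",np.vstack([np.hstack([f(s["img"][135:270,330:510]),f(w["img"][95:215,170:330])]),np.hstack([f(c["img"][80:290,180:460]),f(s["img"][125:240,200:353])])]))
E
```

```text
pred [322.4 190.3] bbox [ 296  157   53   52 2084] disc 322.0 198.8 world [0.5231 0.3314 0.108 ]
pred [322.4 190.3] bbox [ 296  158   53   51 1955] disc 322.0 198.8 world [0.5231 0.3314 0.108 ]
[array([457. , 174.2]), array([190.6, 143.9])]
[array([383. , 175.1]), array([261.8, 160.7])]
[array([362. , 201.2]), array([309. , 147.7])]
[array([461. , 202.6]), array([225.2, 127.8])]
```

View pics/m12.png

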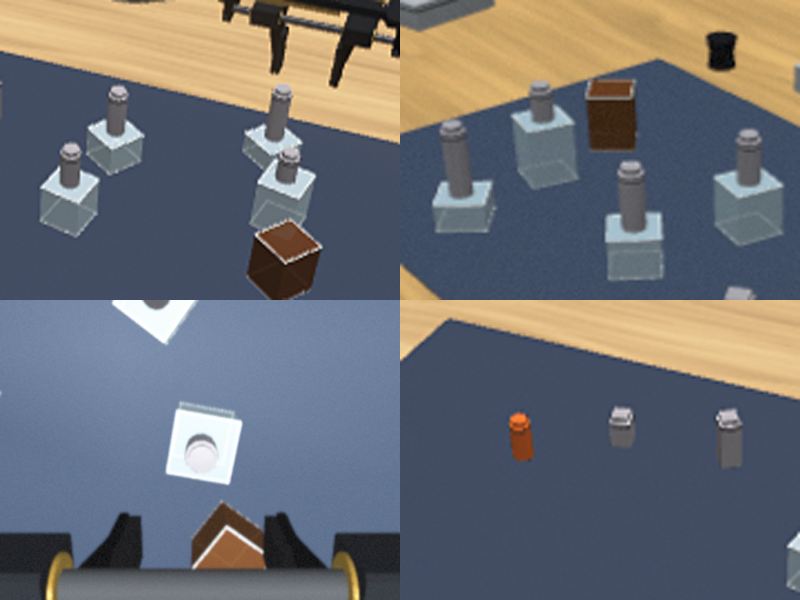

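All four pins stand centred with level tops, and the decoys are untouched. Handing in.

```bash
python3 -c "
from cell import env
print(env.sign_off())"
```

```text
the job is handed in; nothing more can be done
None
```

I placed the four round pins upright on the clear blocks, longest first: 76 on 30, 64 on 42, 52 on 54 and 40 on 66. Each pin was lowered in sub-millimetre steps until the wrist force showed contact, then released. The job was handed in at about 56 s.

- **Final check:** in the last camera views all four stand upright and look level. The tops of the 76, 64 and 52 match their predicted centred positions by eye. The last one (pin_40) reads about 1–2 px off, roughly 1–1.5 mm.
- **Left in place:** the square pins, the orange pin and the brown block look untouched, and the blocks show no visible shift.
- **Tool tilt:** the tool leaned up to about 6° over the run, because fast moves let its orientation drift. I allowed for this in the positions, but the pins met their blocks about 1.5–2.5° off vertical before settling on release.
- **Failed check:** the automatic cap measurement for pin_40 in the wrist view failed because it picked up the block's face instead. I judged that pin by eye from the final picture.

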